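Set out the levelling feet by size on the marked batten

ROBOT

A 6-joint arm with a two-finger parallel gripper is mounted at the origin on the work surface. World frame = base frame: x ahead of the robot, y to its left, z up, the work surface at z = 0. Lengths are in m, angles in rad, forces in N, time in s.
With the tool pointing down it reaches from about 0.375 to 0.9 m from the base axis. Payload 3.1 kg.
Tool frame: the origin (TCP) lies at the very end of the fingers, on their centre line; the grasp point (between the pads) lies 19 mm behind it (tcp_to_grasp is the distance from the TCP to the grasp point, in m); z points along the fingers, y is the line along which they close (so a half turn about z gives the same grasp; the last joint's range is limited). The gripper opens to 87 mm and grips with 3 to 60 N. Pads are 19 mm wide; open, the fingers measure 117 mm over their backs; the gripper's body (75 mm by 190 mm) begins 51 mm behind the grasp point.
Start: joints at [1.075, 0.527, 1.433, -0, 1.181, -0.178], TCP at [0.195, 0.594, 0.189] pointing down, gripper open.
Joint ranges: [-3.08, 3.08], [-0.75, 2.2], [0.22, 2.44], [-1.43, 4.57], [0, 2.65], [-2.85, 2.85]. Speed limits (rad/s): [2.79, 2.79, 3.14, 3.14, 3.14, 3.14].

INTERFACE

Orientations are given as [roll, pitch, yaw] about the fixed x, y, z axes, in that order (R = Rz(yaw) Ry(pitch) Rx(roll)).
In Python, from workcell import * gives the robot as it stands. The module is installed in compiled form; this text tells all that it offers.
- The arm moves only by the shell command python3 -m inch 'ROWS' [FORCE]. ROWS is JSON, a list of rows, each a list of 7 numbers: the shift along the tool's x, y, z in mm, then the turn, a rotation vector about the tool's x, y, z in rad, then the finger opening in mm, from 0 to 87. A call has 1 to 20 rows; each row shifts and turns the commanded pose from where the row before left it, along the tool's axes as they then stand; what a row does not reach is not made up. A row lasts 1/8 s, in which the tool goes at most 62.5 mm and 10.7 degrees, less where a joint would pass 70% of its speed; a pose out of reach is approached as far as the arm can. A call is refused whole if a number of a shift passes 62.5 or a number of a turn 0.188, either way. A call with a gripper value outside its range is refused whole. The fingers move at their own pace and stop on an object; FORCE is the grip in N (left out, the last holds). Time passes only in rows, so rows that do not move let the fingers close. It gives the time, the measured TCP pose, the force, the opening and the grip force at its end, in the units of the state.
- sense(): the state, without advancing time (a new reading comes with each control period).
- grab_frame(name): name is "scene" or "top"; returns (picture, depth): 480x640x3 uint8, red, green, blue; 480x640 float32, m along the optical axis (not along the pixel's ray), 0 where there is no reading.
- camera_info(name): a dict with "vfov" (degrees; the focal length in pixels is half the picture's height over the tangent of half this angle, whatever the lens; pixels are square), "cx", "cy" (the principal point, pixels), "dist" ([k1, k2, p1, p2, k3] as OpenCV has them; the pictures are not rectified), "R" (3x3) and "t" (3): a world point X has camera coordinates R X + t. Camera axes: x right, y down, z forward; pixel columns grow to the right and rows downward; lengths in m; the calibration is good to about 2 mm. A picture is of the moment at which its call begins. camera_info takes no time and is no camera call.
- job_done(): hands the job in; it is judged then, once.
The state is a dict: "time_s": time; "joints": joint angles; "qvel": joint speeds; "tau": joint torques, N m; "eef_pos": TCP position; "ee_rot": TCP orientation; "ft_force": force on the tool from outside, world axes, zero at the start; "wrist_torque": the same for the moment, N m; "width": finger opening in m; "finger_force": force on a finger pad.
Only numpy, scipy, OpenCV 4.12 (cv2) and the standard library are available. Lean on these libraries where they do the work, as an engineer would, in place of code of your own. Each camera call takes 0.05 s, during which the arm holds its last target. There are 200 camera calls.

TASK

Set the four levelling feet out on the marked batten in order of size: the one with the widest base on the mark next to the steel stop, then step by step down to the one with the narrowest base on the mark farthest from the stop. Each foot must stand upright on its base, centred on its own mark, and be let go.

Things in the scene. Friction and masses are not known exactly. Their poses are not given: they have to be found in the camera images.
- foot66_center (a point): The largest of four levelling feet, standing upright on the bench at the start: a round white plastic base 66 mm across (6 mm thick at its rim, rising to 10 mm in the middle), a dark steel collar 22 mm across up to 14 mm, then an upright plain steel stud 16 mm thick to the top, 92 mm above its underside. This point is on the stud's axis, half-way up (46 mm above the underside); z points up along the stud. Grip it by the stud from above. It is 0.07 to 0.34 kg.
- foot56_center (a point): The second largest of four levelling feet, standing upright on the bench at the start: a round white plastic base 56 mm across (6 mm thick at its rim, rising to 10 mm in the middle), a dark steel collar 22 mm across up to 14 mm, then an upright plain steel stud 16 mm thick to the top, 86 mm above its underside. This point is on the stud's axis, half-way up (43 mm above the underside); z points up along the stud. Grip it by the stud from above. It is 0.07 to 0.34 kg.
- foot46_center (a point): The second smallest of four levelling feet, standing upright on the bench at the start: a round white plastic base 46 mm across (6 mm thick at its rim, rising to 10 mm in the middle), a dark steel collar 22 mm across up to 14 mm, then an upright plain steel stud 16 mm thick to the top, 80 mm above its underside. This point is on the stud's axis, half-way up (40 mm above the underside); z points up along the stud. Grip it by the stud from above. It is 0.07 to 0.34 kg.
- foot36_center (a point): The smallest of four levelling feet, standing upright on the bench at the start: a round white plastic base 36 mm across (6 mm thick at its rim, rising to 10 mm in the middle), a dark steel collar 22 mm across up to 14 mm, then an upright plain steel stud 16 mm thick to the top, 74 mm above its underside. This point is on the stud's axis, half-way up (37 mm above the underside); z points up along the stud. Grip it by the stud from above. It is 0.07 to 0.34 kg.
- mark_a: One of four identical drawn marks (a black circle 48 mm across with a cross 70 mm long through it) in a row along the middle of a flat pale timber batten, 540 x 100 mm and 18 mm thick, fixed to the bench. Neighbouring marks are 80 to 104 mm apart; the letters say nothing of their order along the row, which differs from start to start. The origin is the mark's centre on the batten's top face (18 mm above the bench). Flat, does not move; x points across the batten, y along it.
- mark_b: One of four identical drawn marks (a black circle 48 mm across with a cross 70 mm long through it) in a row along the middle of a flat pale timber batten, 540 x 100 mm and 18 mm thick, fixed to the bench. Neighbouring marks are 80 to 104 mm apart; the letters say nothing of their order along the row, which differs from start to start. The origin is the mark's centre on the batten's top face (18 mm above the bench). Flat, does not move; x points across the batten, y along it.
- mark_c: One of four identical drawn marks (a black circle 48 mm across with a cross 70 mm long through it) in a row along the middle of a flat pale timber batten, 540 x 100 mm and 18 mm thick, fixed to the bench. Neighbouring marks are 80 to 104 mm apart; the letters say nothing of their order along the row, which differs from start to start. The origin is the mark's centre on the batten's top face (18 mm above the bench). Flat, does not move; x points across the batten, y along it.
- mark_d: One of four identical drawn marks (a black circle 48 mm across with a cross 70 mm long through it) in a row along the middle of a flat pale timber batten, 540 x 100 mm and 18 mm thick, fixed to the bench. Neighbouring marks are 80 to 104 mm apart; the letters say nothing of their order along the row, which differs from start to start. The origin is the mark's centre on the batten's top face (18 mm above the bench). Flat, does not move; x points across the batten, y along it.
- stop: The steel stop screwed to one end of the batten (either end, differing from start to start): a base plate 90 mm across the batten, 44 mm along it, 5 mm thick, with an upright steel plate 6 mm thick and 45 mm high across its middle. The origin is the centre of its underside, on the batten's top face, 91 to 103 mm from the nearest mark. Fixed. The other end of the batten carries only a low timber cleat 12 mm high.
Not all that is in view belongs to the job. Leave any pink or purple look-alike of the part that bears foot66_center alone. Leave any green or pink look-alike of the part that bears foot56_center alone.

How it is judged:
By the outcome, as a careful person would: the job done as asked, in the order asked, and still so for the second after the job is handed in, with the robot touching nothing.
It also fails if it takes over 93 s, if anything falls off the work surface, if the arm or the gripper's body presses on something with over 40 N, if the wrist force passes 120 N, or if a joint passes its speed limit or range.

## Working session

There is one attempt and no reset: what is moved stays moved. The work goes in short steps, Python scripts to look and compute and a shell command to move; the robot and the scene stay as the last step left them, time stands still between calls to the robot, and variables do not carry over. Pictures are saved under pics/ and viewed, at most 14 in all, crops included, and the job is handed in when it is done.

```bash
mkdir -p pics; python3 - <<'E'
from workcell import *
import cv2,numpy as np
for n in("scene","top"):
    p,d=grab_frame(n); cv2.imwrite(f"pics/{n}0.png",p[:,:,::-1]); np.save(f"{n}d.npy",d)
    c=camera_info(n); print(n,c)
s=sense(); print(s["time_s"],s["eef_pos"],s["ee_rot"],s["width"])
E
```

```text
scene {'vfov': 50.41613163718321, 'cx': 307.2507605723051, 'cy': 239.330549943191, 'dist': array([-0.11722491,  0.        ,  0.        ,  0.        ,  0.        ]), 'R': array([[ 0.4443409 ,  0.89581592, -0.00866054],
       [ 0.59215882, -0.30094828, -0.74751459],
       [-0.67224185,  0.32702289, -0.66418892]]), 't': array([-0.26864251, -0.2328071 ,  1.37456987])}
top {'vfov': 45.37798337141572, 'cx': 315.16550856794794, 'cy': 249.97983584641048, 'dist': array([-0.17117995,  0.        ,  0.        ,  0.        ,  0.        ]), 'R': array([[ 0.012254  , -0.99990686, -0.00600979],
       [-0.98667435, -0.01111619, -0.16232732],
       [ 0.16224539,  0.00791886, -0.98671867]]), 't': array([0.04337278, 0.49575463, 1.1797518 ])}
0.1 [0.19490388 0.59305616 0.18817035] [-3.13963698e+00 -3.49985692e-04  2.82378512e+00] 0.08702911151769148
```

View pics/scene0.png

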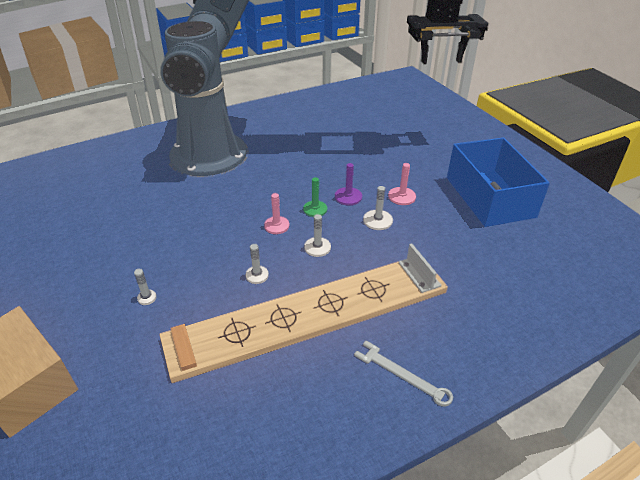

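View pics/top0.png

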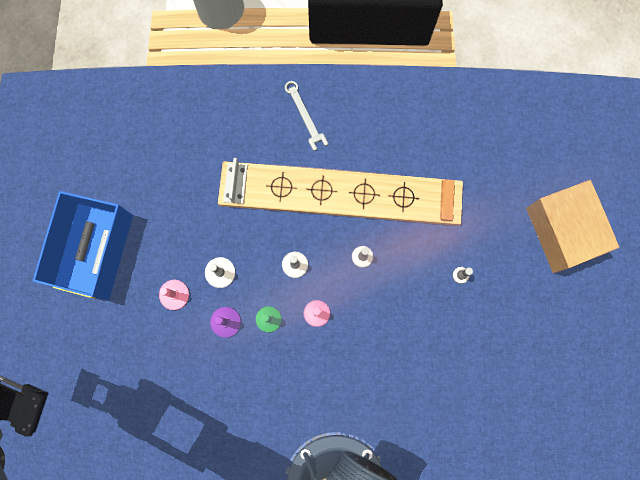

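The top view shows the stop at the left end of the batten (235,183). The marks are at about (281,187), (322,190), (364,194) and (403,197). The white feet are at (220,272), (295,265), (363,257) and (462,275). Pink, purple and green decoys lie nearer the base.

```bash
cat > h.py <<'E'
from workcell import *
import cv2,numpy as np
def ray(n,uv,z):
    c=camera_info(n); f=240/np.tan(np.radians(c["vfov"])/2)
    K=np.array([[f,0,c["cx"]],[0,f,c["cy"]],[0,0,1]])
    q=cv2.undistortPoints(np.float64(uv).reshape(-1,1,2),K,c["dist"]).reshape(-1,2)
    d=np.c_[q,np.ones(len(q))]@c["R"]; o=-c["R"].T@c["t"]
    return (o+d*((z-o[2])/d[:,2])[:,None])[:,:2]
def proj(n,X):
    c=camera_info(n); f=240/np.tan(np.radians(c["vfov"])/2)
    K=np.array([[f,0,c["cx"]],[0,f,c["cy"]],[0,0,1]])
    return cv2.projectPoints(np.float64(X).reshape(-1,1,3),cv2.Rodrigues(c["R"])[0],c["t"],K,c["dist"])[0].reshape(-1,2)
def blob(n,mask,uv,r,z):
    m=np.zeros_like(mask); u,v=map(int,uv); m[v-r:v+r,u-r:u+r]=mask[v-r:v+r,u-r:u+r]
    vu=np.argwhere(m)[:,::-1]; P=ray(n,vu,z)
    (x,y),R=cv2.minEnclosingCircle(P.astype(np.float32)*1000); return np.round([x,y,2*R,*P.mean(0)*1000],1),len(P)
E
python3 - <<'E'
from h import *
feet=[(220,272),(295,265),(363,257),(462,275)]; marks=[(281,187),(322,190),(364,194),(403,197)]
for n in("top","scene"):
    p=cv2.imread(f"pics/{n}0.png"); h=cv2.cvtColor(p,cv2.COLOR_BGR2HSV)
    w=(h[...,1]<45)&(h[...,2]>(185 if n=="top" else 175)); g=cv2.cvtColor(p,cv2.COLOR_BGR2GRAY)<95
    if n=="scene":
        F=proj(n,np.c_[ray("top",feet,.006),[.006]*4]); M=proj(n,np.c_[ray("top",marks,.018),[.018]*4])
    else: F,M=feet,marks
    for f in F: print(n,"foot",np.round(f),*blob(n,w,f,20,.005))
    for m in M: print(n,"mark",np.round(m),*blob(n,g,m,18 if n=="top" else 19,.018))
E
```

```text
top foot [220 272] [449.8 258.   67.8 449.6 258.3] 646
top foot [295 265] [469.4  94.   57.8 469.2  94.7] 477
top foot [363 257] [489.1 -53.1  47.6 489.1 -52.4] 299
top foot [462 275] [ 452.4 -274.9   46.   451.7 -272.6] 155
top mark [281 187] [645.2 125.7  57.7 642.5 127.8] 55
top mark [322 190] [633.5  37.   64.3 629.8  38.4] 49
top mark [364 194] [626.6 -56.9  66.6 627.3 -56.4] 60
top mark [403 197] [ 625.2 -148.5   58.2  621.9 -146.2] 90
scene foot [378. 218.] [449.3 255.   67.5 454.1 256. ] 307
scene foot [318. 245.] [468.2  91.7  56.6 473.5  92.2] 250
scene foot [257. 273.] [488.1 -56.   47.3 492.7 -55. ] 182
scene foot [146. 296.] [ 450.8 -271.    37.5  454.7 -270.2] 103
scene mark [374. 288.] [638.5 123.6  67.6 641.1 122.4] 65
scene mark [331. 303.] [631.7  34.8  67.3 633.4  35. ] 85
scene mark [284. 317.] [625.  -59.8  67.7 626.4 -60.4] 107
scene mark [239. 332.] [ 618.3 -146.1   67.   619.8 -147.2] 132
```

```bash
python3 -m inch '[[0,0,0,0,0,-0.159,87],[0,0,0,0,0,-0.159,87],[-32,-42,5,0,0,0,87],[-32,-42,5,0,0,0,87],[-32,-42,5,0,0,0,87],[-32,-42,5,0,0,0,87],[-32,-42,5,0,0,0,87],[-32,-42,5,0,0,0,87],[-32,-42,5,0,0,0,87],[-30,-42,5,0,0,0,87],[0,0,0,0,0,0,60],[0,0,0,0,0,0,60],[0,0,0,0,0,0,60]]' 20
python3 - <<'E'
from h import *
s=sense();print(s["joints"])
p=cv2.imread("pics/top0.png"); 
g=cv2.cvtColor(p,cv2.COLOR_BGR2GRAY)
for m in [(281,187),(322,190),(364,194),(403,197)]:
    u,v=m
    bg=cv2.medianBlur(g,31); mask=g<bg*0.75
    print(*blob("top",mask,m,17,.018))
E
```

```text
time_s: 1.72
eef_pos: [0.4483, 0.2587, 0.149]
ee_rot: [3.142, -0.001, -3.14]
ft_force: [-0.9, 0.3, -0.1]
width: 0.0653
finger_force: 0.0
[ 3.07125507e-01  4.39925536e-01  1.74211880e+00  3.44479509e-04
  9.60136859e-01 -1.26583424e+00]
[640.6 126.8  67.  641.2 127.2] 171
[634.7  38.1  66.7 634.1  38.2] 170
[626.6 -56.9  66.6 625.9 -57. ] 170
[ 620.9 -144.4   69.1  619.9 -143.7] 195
```

```bash
python3 -m inch '[[-1,-2,25,0,0,0,60],[0,0,25,0,0,0,60],[0,0,25,0,0,0,60],[0,0,20,0,0,0,60],[0,0,14,0,0,0,60],[0,0,0,0,0,0,60],[0,0,0,0,0,0,0],[0,0,0,0,0,0,0],[0,0,0,0,0,0,0],[0,0,0,0,0,0,0],[0,0,0,0,0,0,0],[0,0,0,0,0,0,0]]' 25
```

```text
time_s: 3.22
eef_pos: [0.4505, 0.256, 0.0402]
ee_rot: [3.141, 0.0, 3.141]
ft_force: [0.3, 1.8, 1.3]
width: 0.0154
finger_force: 25.0
```

```bash
python3 -m inch '[[0,0,-20,0,0,0,0],[0,0,-30,0,0,0,0],[0,0,-30,0,0,0,0],[-24,-16,0,0,0,0,0],[-24,-16,0,0,0,0,0],[-24,-16,0,0,0,0,0],[-24,-17,0,0,0,0,0],[-24,-17,0,0,0,0,0],[-24,-17,0,0,0,0,0],[-24,-16,0,0,0,0,0],[-22,-16,0,0,0,0,0],[0,0,20,0,0,0,0],[0,0,20,0,0,0,0],[0,0,0,0,0,0,0],[0,0,0,0,0,0,0]]'
python3 - <<'E'
from h import *
s=sense(); e=s["eef_pos"]; print(e)
zb=e[2]-.040+.005
for n in("top","scene"):
    p=grab_frame(n)[0][:,:,::-1].copy(); cv2.imwrite(f"pics/{n}1.png",p); h=cv2.cvtColor(p,cv2.COLOR_BGR2HSV)
    w=(h[...,1]<45)&(h[...,2]>175)
    f=proj(n,[e[0],e[1],zb])[0]; print(n,f,*blob(n,w,f,24,zb))
a=cv2.imread("pics/top1.png")[140:300,180:420];b=cv2.imread("pics/scene1.png")[180:340,220:460]
cv2.imwrite("pics/c1.png",cv2.resize(np.vstack([a,b]),None,fx=1.8,fy=1.8))
E
```

```text
time_s: 5.1
eef_pos: [0.6404, 0.1248, 0.0801]
ee_rot: [-3.142, -0.0, -3.141]
ft_force: [-0.2, 0.3, -2.4]
width: 0.0148
finger_force: 25.0
[0.64039367 0.12480354 0.08012051]Traceback (most recent call last):
  File "<stdin>", line 7, in <module>
  File "h.py", line 15, in blob
    vu=np.argwhere(m)[:,::-1]; P=ray(n,vu,z)
                                 ~~~^^^^^^^^
  File "h.py", line 6, in ray
    q=cv2.undistortPoints(np.float64(uv).reshape(-1,1,2),K,c["dist"]).reshape(-1,2)
      ~~~~~~~~~~~~~~~~~~~^^^^^^^^^^^^^^^^^^^^^^^^^^^^^^^^^^^^^^^^^^^^
cv2.error: OpenCV(4.12.0) /io/opencv/modules/calib3d/src/undistort.dispatch.cpp:347: error: (-215:Assertion failed) CV_IS_MAT(_src) && CV_IS_MAT(_dst) && (_src->rows == 1 || _src->cols == 1) && (_dst->rows == 1 || _dst->cols == 1) && _src->cols + _src->rows - 1 == _dst->rows + _dst->cols - 1 && (CV_MAT_TYPE(_src->type) == CV_32FC2 || CV_MAT_TYPE(_src->type) == CV_64FC2) && (CV_MAT_TYPE(_dst->type) == CV_32FC2 || CV_MAT_TYPE(_dst->type) == CV_64FC2) in function 'cvUndistortPointsInternal'
```

The gripper hides the base in the top view. I'll set it down, release, back off and measure then.

```bash
python3 -m inch '[[0,0,10,0,0,0,0],[0,0,8,0,0,0,0],[0,0,3,0,0,0,0],[0,0,1,0,0,0,0],[0,0,0,0,0,0,0],[0,0,0,0,0,0,0],[0,0,0,0,0,0,40],[0,0,0,0,0,0,40],[0,0,0,0,0,0,40],[0,0,-20,0,0,0,40],[0,0,-40,0,0,0,40],[0,0,-30,0,0,0,40],[50,0,0,0,0,0,40],[60,0,0,0,0,0,40],[60,-30,0,0,0,0,40],[0,0,0,0,0,0,60],[0,0,0,0,0,0,60]]'
cat >> h.py <<'E'
def check(tag,pts,z=.023,r=24):
    for n in("top","scene"):
        p=grab_frame(n)[0][:,:,::-1].copy(); cv2.imwrite(f"pics/{n}{tag}.png",p); h=cv2.cvtColor(p,cv2.COLOR_BGR2HSV)
        w=(h[...,1]<45)&(h[...,2]>(185 if n=="top" else 175))
        for q in pts:
            f=proj(n,[*q,z])[0]
            try: print(n,np.round(f),*blob(n,w,f,r,z))
            except cv2.error: print(n,f,"none")
E
python3 -c "
from h import *
check('2',[(.640,.125)])"
```

```text
time_s: 7.28
eef_pos: [0.4761, 0.0966, 0.1488]
ee_rot: [-3.142, 0.003, 3.141]
ft_force: [0.1, -0.1, 0.4]
width: 0.0526
finger_force: 0.0
top [282. 186.] [669.  136.2  91.9 659.4 126.1] 210
scene [374. 287.] [631.7 139.  100.3 642.2 122.7] 567
```

```bash
python3 -c "
from h import *
a=cv2.imread('pics/top2.png')[140:240,200:320];b=cv2.imread('pics/scene2.png')[220:320,310:430]
cv2.imwrite('pics/c2.png',cv2.resize(np.hstack([a,b]),None,fx=3.3,fy=3.3,interpolation=2))"
```

```text
(no output)
```

View pics/c2.png

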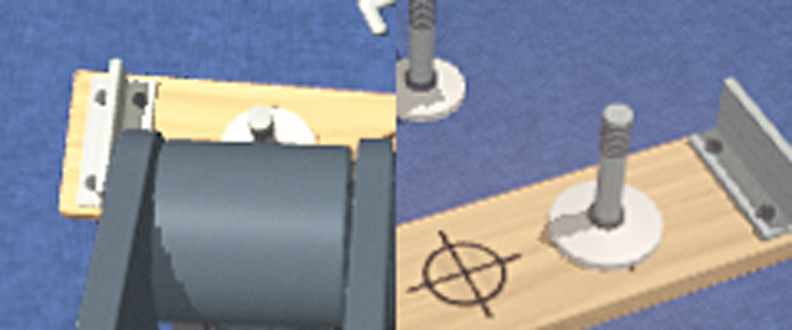

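The scene crop shows foot66 upright on the stop-side mark, with its base at about scene (374,287). The arm blocks the top view. I'll measure the base as a connected component.

```bash
cat >> h.py <<'E'
def base(n,p,q,z=.024):
    f=proj(n,[*q,z])[0].astype(int); h=cv2.cvtColor(p,cv2.COLOR_BGR2HSV)
    m=((h[...,1]<40)&(h[...,2]>185)).astype(np.uint8); k,l,st,c=cv2.connectedComponentsWithStats(m)
    i=max((i for i in range(1,k) if np.hypot(*(c[i]-f))<15),key=lambda i:st[i,4],default=None)
    if i is None: return "none"
    P=ray(n,np.argwhere(l==i)[:,::-1],z); (x,y),R=cv2.minEnclosingCircle(P.astype(np.float32)*1000)
    return np.round([x,y,2*R],1),st[i].tolist()
E
python3 -c "
from h import *
p=cv2.imread('pics/scene2.png');print(base('scene',p,(.640,.125)), base('scene',p,(.4685,.092),.005))"
```

```text
(array([642. , 124.3,  67.6]), [358, 276, 33, 26, 405]) (array([471.4,  93.7,  55.1]), [313, 238, 18, 17, 137])
```

Foot66 is within about 2 mm of its mark. Next is foot56, at (469,93).

```bash
python3 -m inch '[[7,-4,0,0,0,0,60],[0,0,0,0,0,0,60],[0,0,30,0,0,0,60],[0,0,30,0,0,0,60],[0,0,30,0,0,0,60],[0,0,19,0,0,0,60],[0,0,0,0,0,0,60],[0,0,0,0,0,0,0],[0,0,0,0,0,0,0],[0,0,0,0,0,0,0],[0,0,0,0,0,0,0],[0,0,0,0,0,0,0],[0,0,0,0,0,0,0]]' 25
```

```text
time_s: 9.0
eef_pos: [0.4675, 0.0927, 0.0392]
ee_rot: [-3.141, 0.0, -3.141]
ft_force: [0.0, -0.1, 0.8]
width: 0.0146
finger_force: 25.0
```

```bash
python3 -m inch '[[0,0,-20,0,0,0,0],[0,0,-30,0,0,0,0],[0,0,-20,0,0,0,0],[-24,-8,0,0,0,0,0],[-24,-8,0,0,0,0,0],[-24,-8,0,0,0,0,0],[-24,-8,0,0,0,0,0],[-24,-8,0,0,0,0,0],[-24,-8,0,0,0,0,0],[-20,-8,0,0,0,0,0],[0,0,20,0,0,0,0],[0,0,15,0,0,0,0],[0,0,0,0,0,0,0],[0,0,0,0,0,0,0]]'
```

```text
time_s: 10.75
eef_pos: [0.6314, 0.037, 0.0741]
ee_rot: [3.142, 0.0, -3.141]
ft_force: [0.5, -0.1, -1.8]
width: 0.0147
finger_force: 25.0
```

```bash
python3 -m inch '[[0,0,10,0,0,0,0],[0,0,5,0,0,0,0],[0,0,2,0,0,0,0],[0,0,0.5,0,0,0,0],[0,0,0,0,0,0,0],[0,0,0,0,0,0,40],[0,0,0,0,0,0,40],[0,0,0,0,0,0,40],[0,0,-20,0,0,0,40],[0,0,-35,0,0,0,40],[0,0,-35,0,0,0,40],[40,-20,0,0,0,0,40],[40,-26,0,0,0,0,40],[40,-26,0,0,0,0,40],[22,-20,0,0,0,0,60],[0,0,0,0,0,0,60],[0,0,0,0,0,0,60]]'
python3 -c "
from h import *
for n in ('top','scene'):
    p=grab_frame(n)[0][:,:,::-1].copy();cv2.imwrite('pics/%s3.png'%n,p)
    for q in ((.640,.125),(.633,.0365)): print(n,base(n,p,q,.023))
a=cv2.imread('pics/top3.png')[140:240,220:380];b=cv2.imread('pics/scene3.png')[220:320,270:430]
cv2.imwrite('pics/c3.png',cv2.resize(np.hstack([a,b]),None,fx=2.5,fy=2.5,interpolation=2))"
```

```text
time_s: 12.88
eef_pos: [0.4907, -0.0552, 0.1468]
ee_rot: [-3.141, 0.002, 3.141]
ft_force: [0.6, -0.0, -0.4]
width: 0.0578
finger_force: 0.0
top (array([639.7, 127.2,  67.5]), [266, 172, 30, 30, 591])
top (array([633.2,  38.6,  57.7]), [308, 177, 26, 26, 414])
scene (array([641.3, 124.9,  67.7]), [358, 276, 33, 26, 406])
scene (array([633. ,  36.4,  56.7]), [318, 290, 28, 23, 303])
```

View pics/c3.png

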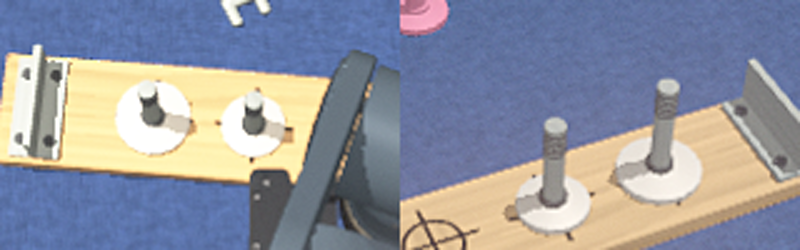

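Both placed feet are upright and sit within about 1.5 mm of their marks in both views. The cross tips show evenly around them. Next is foot46.

```bash
python3 -m inch '[[1,0,30,0,0,0,60],[0,0,30,0,0,0,60],[0,0,30,0,0,0,60],[0,0,18,0,0,0,60],[0,0,0,0,0,0,60],[0,0,0,0,0,0,0],[0,0,0,0,0,0,0],[0,0,0,0,0,0,0],[0,0,0,0,0,0,0],[0,0,0,0,0,0,0],[0,0,0,0,0,0,0]]' 25
```

```text
time_s: 14.35
eef_pos: [0.4886, -0.0552, 0.0387]
ee_rot: [3.142, 0.0, 3.142]
ft_force: [0.3, 0.4, 2.8]
width: 0.0143
finger_force: 25.0
```

```bash
python3 -m inch '[[0,0,-20,0,0,0,0],[0,0,-30,0,0,0,0],[0,0,-20,0,0,0,0],[-24,-1,0,0,0,0,0],[-24,-1,0,0,0,0,0],[-24,-1,0,0,0,0,0],[-24,0,0,0,0,0,0],[-24,0,0,0,0,0,0],[-17,0,0,0,0,0,0],[0,0,20,0,0,0,0],[0,0,15,0,0,0,0],[0,0,0,0,0,0,0],[0,0,0,0,0,0,0]]'
```

```text
time_s: 15.98
eef_pos: [0.6255, -0.0583, 0.0737]
ee_rot: [-3.142, 0.0, -3.141]
ft_force: [-0.5, -0.3, -0.9]
width: 0.0148
finger_force: 25.0
```

```bash
python3 -m inch '[[0,0,10,0,0,0,0],[0,0,5,0,0,0,0],[0,0,2,0,0,0,0],[0,0,0.5,0,0,0,0],[0,0,0,0,0,0,0],[0,0,0,0,0,0,40],[0,0,0,0,0,0,40],[0,0,0,0,0,0,40],[0,0,-20,0,0,0,40],[0,0,-35,0,0,0,40],[0,0,-35,0,0,0,40],[30,-35,0,0,0,0,40],[30,-35,0,0,0,0,40],[30,-35,0,0,0,0,40],[30,-35,0,0,0,0,60],[30,-35,0,0,0,0,60],[25,-37,0,0,0,0,60],[0,0,0,0,0,0,60],[0,0,0,0,0,0,60]]'
python3 -c "
from h import *
for n in ('top','scene'):
    p=grab_frame(n)[0][:,:,::-1].copy();cv2.imwrite('pics/%s4.png'%n,p)
    for q in ((.633,.0365),(.6256,-.0584)): print(n,base(n,p,q,.023))
    print(base(n,p,(.451,-.271),.005))"
```

```text
time_s: 18.35
eef_pos: [0.4506, -0.2701, 0.146]
ee_rot: [3.141, 0.0, 3.141]
ft_force: [0.2, 0.1, 0.3]
width: 0.0596
finger_force: 0.0
top (array([633.2,  38.6,  57.7]), [308, 177, 26, 26, 411])
top (array([628.3, -56.7,  51.4]), [354, 182, 21, 22, 263])
none
scene (array([633. ,  36.4,  56.7]), [318, 290, 28, 23, 301])
scene (array([624.8, -58.6,  46.4]), [273, 306, 23, 20, 213])
(array([ 452. , -266.2,   34.8]), [147, 290, 9, 14, 52])
```

```bash
python3 -m inch '[[0,0,30,0,0,0,60],[0,0,30,0,0,0,60],[0,0,30,0,0,0,60],[0,0,19,0,0,0,60],[0,0,0,0,0,0,60],[0,0,0,0,0,0,0],[0,0,0,0,0,0,0],[0,0,0,0,0,0,0],[0,0,0,0,0,0,0],[0,0,0,0,0,0,0],[0,0,0,0,0,0,0]]' 25
```

```text
time_s: 19.82
eef_pos: [0.4506, -0.2704, 0.0372]
ee_rot: [-3.141, 0.0, -3.141]
ft_force: [-0.7, 0.0, 1.5]
width: 0.0137
finger_force: 25.0
```

```bash
python3 -m inch '[[0,0,-20,0,0,0,0],[0,0,-30,0,0,0,0],[0,0,-20,0,0,0,0],[-24,18,0,0,0,0,0],[-24,18,0,0,0,0,0],[-24,18,0,0,0,0,0],[-24,18,0,0,0,0,0],[-24,18,0,0,0,0,0],[-24,18,0,0,0,0,0],[-24,17,0,0,0,0,0],[0,0,20,0,0,0,0],[0,0,15,0,0,0,0],[0,0,0,0,0,0,0],[0,0,0,0,0,0,0]]'
```

```text
time_s: 21.58
eef_pos: [0.6184, -0.1456, 0.0722]
ee_rot: [-3.142, 0.0, 3.141]
ft_force: [0.8, -0.1, -1.4]
width: 0.0138
finger_force: 25.0
```

```bash
python3 -m inch '[[-0.5,0,10,0,0,0,0],[0,0,5,0,0,0,0],[0,0,2,0,0,0,0],[0,0,0.5,0,0,0,0],[0,0,0,0,0,0,0],[0,0,0,0,0,0,40],[0,0,0,0,0,0,40],[0,0,0,0,0,0,40],[0,0,-20,0,0,0,40],[0,0,-35,0,0,0,40],[0,0,-35,0,0,0,40],[40,-45,0,0,0,0,40],[40,-45,0,0,0,0,40],[40,-45,0,0,0,0,40],[40,-45,0,0,0,0,40],[0,-20,0,0,0,0,40],[0,0,0,0,0,0,40],[0,0,0,0,0,0,40]]'
python3 -c "
from h import *
for n in ('top','scene'):
    p=grab_frame(n)[0][:,:,::-1].copy();cv2.imwrite('pics/%s5.png'%n,p)
    for q in ((.64,.125),(.633,.0365),(.6256,-.0584),(.6193,-.145)): print(n,base(n,p,q,.023))
a=cv2.imread('pics/top5.png')[150:240,210:470];b=cv2.imread('pics/scene5.png')[220:380,160:420]
cv2.imwrite('pics/c5.png',cv2.resize(np.vstack([a,b]),None,fx=2.3,fy=2.3,interpolation=2))"
```

```text
time_s: 23.82
eef_pos: [0.4598, -0.3438, 0.1443]
ee_rot: [3.14, -0.0, -3.14]
ft_force: [1.4, -0.1, 0.1]
width: 0.0401
finger_force: 0.0
top (array([639.7, 127.2,  67.5]), [266, 172, 30, 30, 590])
top (array([633.2,  38.6,  57.7]), [308, 177, 26, 26, 412])
top (array([628.3, -56.7,  51.4]), [354, 182, 21, 22, 263])
top (array([ 617.3, -144.4,   36.2]), [396, 190, 16, 16, 108])
scene (array([638.9, 123.9,  66.5]), [358, 276, 33, 24, 394])
scene (array([633. ,  36.4,  56.7]), [318, 290, 28, 23, 298])
scene (array([624.7, -58.6,  46.3]), [273, 306, 23, 20, 211])
scene (array([ 615.8, -147.3,   35. ]), [227, 322, 19, 16, 108])
```

View pics/c5.png

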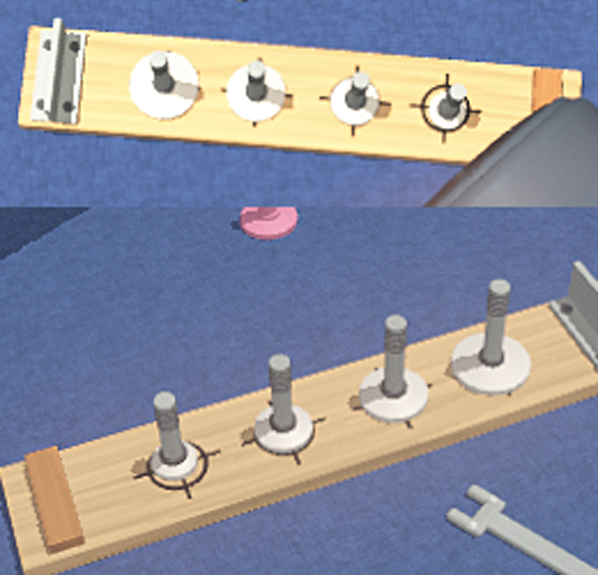

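All four feet stand upright and in order. The ring shows foot36 about 2.7 mm short in x, so I'll regrip it and nudge it.

```bash
python3 -m inch '[[-40,50,0,0,0,0,40],[-40,50,0,0,0,0,40],[-40,50,0,0,0,0,40],[-40,50,0,0,0,0,40],[0,0,0,0,0,0,40],[0,0,30,0,0,0,40],[0,0,30,0,0,0,40],[0,0,29,0,0,0,40],[0,0,0,0,0,0,40],[0,0,0,0,0,0,0],[0,0,0,0,0,0,0],[0,0,0,0,0,0,0],[0,0,0,0,0,0,0],[0,0,-8,0,0,0,0],[0,0,0,0,0,0,0],[-2.7,0.6,0,0,0,0,0],[0,0,0,0,0,0,0],[0,0,0,0,0,0,0]]' 25
```

```text
time_s: 26.18
eef_pos: [0.6178, -0.1493, 0.0633]
ee_rot: [3.141, -0.0, -3.141]
ft_force: [0.3, 0.3, -1.0]
width: 0.0132
finger_force: 25.0
```

```bash
python3 -m inch '[[0,4.2,0,0,0,0,0],[0,0,0,0,0,0,0],[0,0,5,0,0,0,0],[0,0,3,0,0,0,0],[0,0,0.5,0,0,0,0],[0,0,0,0,0,0,0],[0,0,0,0,0,0,40],[0,0,0,0,0,0,40],[0,0,0,0,0,0,40],[0,0,-20,0,0,0,40],[0,0,-35,0,0,0,40],[0,0,-35,0,0,0,40],[40,-40,0,0,0,0,40],[40,-40,0,0,0,0,40],[40,-40,0,0,0,0,40],[40,-40,0,0,0,0,40],[0,-20,0,0,0,0,40],[0,0,0,0,0,0,40],[0,0,0,0,0,0,40]]'
python3 -c "
from h import *
for n in ('top','scene'):
    p=grab_frame(n)[0][:,:,::-1].copy();cv2.imwrite('pics/%s6.png'%n,p)
    for q in ((.64,.125),(.633,.0365),(.6256,-.0584),(.6193,-.145)): print(n,base(n,p,q,.023))
a=cv2.imread('pics/top6.png')[150:240,210:470];b=cv2.imread('pics/scene6.png')[220:380,160:420]
cv2.imwrite('pics/c6.png',cv2.resize(np.vstack([a,b]),None,fx=2.3,fy=2.3,interpolation=2))"
```

```text
time_s: 28.55
eef_pos: [0.4586, -0.3241, 0.1448]
ee_rot: [3.141, -0.0, -3.14]
ft_force: [-0.5, 0.4, 0.8]
width: 0.0401
finger_force: 0.0
top (array([639.7, 127.2,  67.5]), [266, 172, 30, 30, 590])
top (array([633.2,  38.6,  57.7]), [308, 177, 26, 26, 413])
top (array([628.3, -56.7,  51.4]), [354, 182, 20, 22, 261])
top (array([ 619.2, -138.8,   35.3]), [394, 189, 16, 16, 112])
scene (array([639.2, 124.3,  66.1]), [358, 276, 33, 24, 395])
scene (array([633. ,  36.4,  56.7]), [318, 290, 28, 23, 298])
scene (array([624.8, -58.6,  46.4]), [273, 306, 23, 20, 213])
scene (array([ 618.2, -142.1,   35.9]), [230, 322, 19, 16, 113])
```

View pics/c6.png

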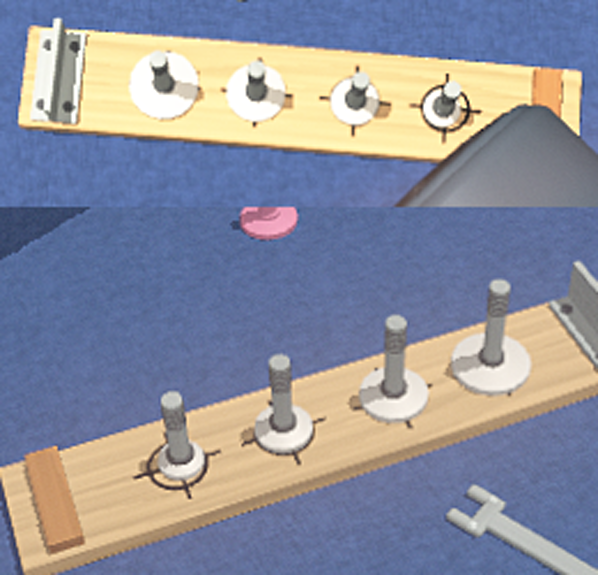

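The foot stood still in x (now good) but is about 4.7 mm too far toward +y. My return move had been clipped, so I gripped it off-centre. I'll regrip in smaller rows and check the pose first.

```bash
python3 -m inch '[[-23,26,0,0,0,0,40],[-23,26,0,0,0,0,40],[-23,26,0,0,0,0,40],[-23,26,0,0,0,0,40],[-23,26,0,0,0,0,40],[-23,26,0,0,0,0,40],[-22,28,0,0,0,0,40],[0,0,0,0,0,0,40],[0,0,0,0,0,0,40],[0,0,0,0,0,0,40]]'
```

```text
time_s: 29.9
eef_pos: [0.6172, -0.1415, 0.145]
ee_rot: [3.142, -0.001, 3.141]
ft_force: [0.3, 0.4, -1.0]
width: 0.0398
finger_force: 0.0
```

```bash
python3 -m inch '[[-1,1,30,0,0,0,40],[0,0,30,0,0,0,40],[0,0,29,0,0,0,40],[0,0,0,0,0,0,40],[0,0,0,0,0,0,40],[0,0,0,0,0,0,0],[0,0,0,0,0,0,0],[0,0,0,0,0,0,0],[0,0,0,0,0,0,0],[0,0,0,0,0,0,0]]' 25
```

```text
time_s: 31.15
eef_pos: [0.6193, -0.1404, 0.0566]
ee_rot: [-3.141, 0.001, -3.141]
ft_force: [0.0, -0.8, 3.2]
width: 0.0127
finger_force: 25.0
```

```bash
python3 -m inch '[[0,0,-6,0,0,0,0],[0,0,0,0,0,0,0],[0,-4.7,0,0,0,0,0],[0,0,0,0,0,0,0],[0,0,0,0,0,0,0],[0,0,4,0,0,0,0],[0,0,2,0,0,0,0],[0,0,0,0,0,0,0],[0,0,0,0,0,0,0]]'
```

```text
time_s: 32.28
eef_pos: [0.6192, -0.1451, 0.0565]
ee_rot: [-3.141, 0.001, -3.141]
ft_force: [-0.6, -0.1, 3.9]
width: 0.0132
finger_force: 25.0
```

```bash
python3 -m inch '[[0,0,0,0,0,0,40],[0,0,0,0,0,0,40],[0,0,0,0,0,0,40],[0,0,-20,0,0,0,40],[0,0,-35,0,0,0,40],[0,0,-35,0,0,0,40],[30,-30,0,0,0,0,40],[30,-40,0,0,0,0,40],[30,-40,0,0,0,0,40],[30,-40,0,0,0,0,40],[20,-40,0,0,0,0,40],[0,-20,0,0,0,0,40],[0,0,0,0,0,0,40],[0,0,0,0,0,0,40]]'
python3 -c "
from h import *
for n in ('top','scene'):
    p=grab_frame(n)[0][:,:,::-1].copy();cv2.imwrite('pics/%s7.png'%n,p)
    for q in ((.64,.125),(.633,.0365),(.6256,-.0584),(.6193,-.145)): print(n,base(n,p,q,.023))
a=cv2.imread('pics/top7.png')[150:240,210:470];b=cv2.imread('pics/scene7.png')[220:380,160:420]
cv2.imwrite('pics/c7.png',cv2.resize(np.vstack([a,b]),None,fx=2.3,fy=2.3,interpolation=2))"
```

```text
time_s: 34.02
eef_pos: [0.4794, -0.3533, 0.1457]
ee_rot: [3.14, -0.0, -3.14]
ft_force: [0.4, 0.4, -0.3]
width: 0.04
finger_force: 0.0
top (array([639.7, 127.2,  67.5]), [266, 172, 30, 30, 589])
top (array([633.2,  38.6,  57.7]), [308, 177, 26, 26, 412])
top (array([628.6, -55.5,  51.9]), [354, 182, 21, 22, 263])
top (array([ 619. , -143.4,   34.9]), [396, 190, 16, 15, 102])
scene (array([639.2, 124.3,  66.1]), [358, 276, 33, 24, 394])
scene (array([633. ,  36.4,  56.7]), [318, 290, 28, 22, 296])
scene (array([624.8, -58.6,  46.4]), [273, 306, 23, 20, 209])
scene (array([ 617. , -146.4,   36.5]), [227, 322, 19, 16, 116])
```

View pics/c7.png

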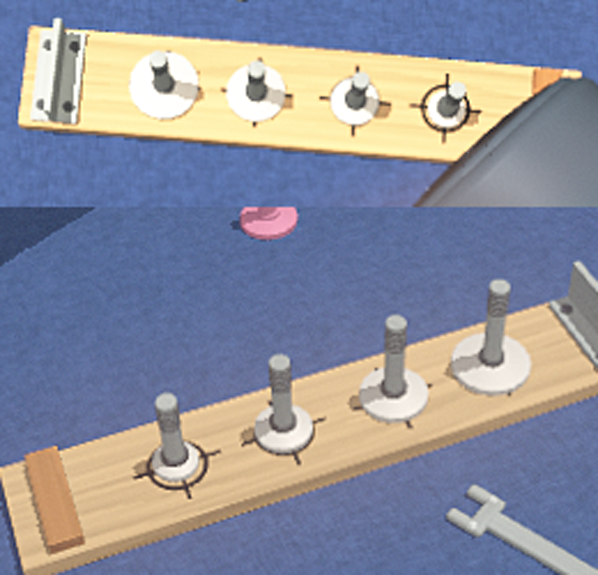

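All four feet are upright in order, each within about 1.5 mm of its mark, and the gripper is clear.

```bash
python3 -c "
from workcell import *
print(job_done())"
```

```text
the job is handed in; nothing more can be done
None
```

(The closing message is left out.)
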